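# Hang the parts basket on the swinging drip hook

## Task

The yellow drip hook on the stand is swinging from side to side. Steady it with a touch until it hangs still on its own, then pick up the orange-gripped parts basket and hang it by its bail in the low point of the hook, let go, and leave it hanging quietly clear of the tray. Leave the blue-gripped basket where it stands.

Things in the scene. Friction and masses are not known exactly. Their poses are not given: they have to be found in the camera images.
- hanger (a joint): Swing angle (rad) of the yellow hook: a 0.3 kg pendulum, freely swinging and nearly undamped (period 0.8 s, goes on for a minute), in one plane, about a level pin along the hook's x axis. 0 = hanging straight down; positive = bottom swung to the hook's +y (left seen from the robot). Starts swinging 0.22 to 0.38 rad each way. A slow sideways push takes under 2 N.
- hook_seat (a point): Low point of the hook, top of its 10 mm bar; swings with it. At rest 160 mm above the bench, z up, x pointing away from the robot (within 15 deg), pin 185 mm above and 90 mm along +x. The bar runs along x: to -x it rises to a tip 34 mm away, 27 mm above the seat; to +x it rises 15 mm in 65 mm, then bends up into a rod 90 mm away.
- stand: Fixed grey drip stand that carries the hook. Origin on the bench straight below the pin, x and z as the hook at rest (hook opens to -x). Square upright at x +80, y -130 mm, 382 mm tall; from its top a 22 mm arm (360 to 382 mm up) reaches across to the pin, its fork 333 mm above the bench. Under the hook a steel drip tray 170 x 150 mm, rim 22 mm above the bench.
- basket_grip (a point): Centre of the basket's upright orange grip: 28 (x) x 12 (y) x 45 mm high; 148 mm above its underside. Bail: 8 mm bar in the basket's y-z plane, peak's underside 28 mm under this point, sloping to 33 mm each side. The window under the peak is 70 mm high; the hook passes through along x, either way round. Basket 70 x 70 x 50 mm, 0.2 to 0.45 kg. Hung, this point is 28 mm above the hook_seat.
- spare_grip (a point): The same point on the other steel basket, alike but with a blue grip; it is to be left where it stands. A spray can and a jar also stand farther back on the bench.

How it is judged:
By the outcome, as a careful person would: the job done as asked, in the order asked, and still so for the second after the job is handed in, with the robot touching nothing.
It also fails if it takes over 70 s, if anything falls off the work surface, if the arm or the gripper's body presses on something with over 40 N, if the wrist force passes 120 N, or if a joint passes its speed limit or range.

## Robot

A 7-joint arm with a two-finger parallel gripper is mounted at the origin on the work surface. World frame = base frame: x ahead of the robot, y to its left, z up, the work surface at z = 0. Lengths are in m, angles in degrees, forces in N, time in s.
With the tool pointing down it reaches from about 0.35 to 0.9 m from the base axis. Payload 8.1 kg.
Tool frame: the origin (TCP) lies between the finger pads; the fingertips stand 8 mm ahead of it and the grasp point (between the pads) lies 11 mm behind it; x points along the fingers, z is the direction in which the jaws open and shut, and the axes are right-handed (so a half turn about x gives the same grasp; the last joint's range is limited). The gripper opens to 92 mm and grips with 3 to 60 N. Pads are 19 mm wide; open, the fingers measure 130 mm over their backs; the gripper's body (75 mm by 190 mm) begins 47 mm behind the grasp point.
Start: joints at [-82.197, 24.895, 1.432, 90.138, -0.665, 64.973, -4.303], TCP at [0.148, 0.607, 0.235] pointing down, gripper open.
Joint ranges: [-149.89, 149.89], [-25.12, 119.58], [-72.63, 75.52], [4.76, 147.25], [-75.54, 255.54], [6.69, 114.76], [-157.13, 157.13]. Speed limits (degrees/s): [127.2, 127.2, 172.46, 172.46, 180, 180, 180].

## Interface

Orientations are given as a 3x3 rotation matrix whose columns are the frame's x, y, z axes.
In Python, from workcell import env, viewer, spot_in gives the robot as it stands.
- The arm moves only by the tool jog_arm, never from a script. Its argument "targets" is a list of rows, each a list of 7 numbers: the shift along the world's x, y, z in mm, then the turn, a rotation vector about the world's x, y, z in rad, then the opening, from -1 (shut) to 1 (fully open), so that 0 is half open. In form: [[dx, dy, dz, ax, ay, az, hand], ...]. A call has 1 to 12 rows; each row shifts and turns the commanded pose from where the row before left it; what a row does not reach is not made up. A row lasts 1/8 s, in which the tool goes at most 62.5 mm and 10.7 degrees, less where a joint would pass 70% of its speed; a pose out of reach is approached as far as the arm can. A call is refused whole if a number of a shift passes 62.5 or a number of a turn 0.188, either way. A call with a gripper value outside its range is refused whole. The fingers move at their own pace and stop on an object; "newtons" is the grip in N (left out, the last holds). Time passes only in rows, so rows that do not move let the fingers close. It gives the time, the measured TCP pose, the force and the opening at its end, in the units of the state.
- env.observe(): the state, without advancing time (a new reading comes with each control period).
- viewer.grab_frame(name): name is "scene" or "side" or "wrist"; returns (picture, depth): 400x640x3 uint8, red, green, blue; 400x640 float32, m along the optical axis (not along the pixel's ray), 0 where there is no reading.
- viewer.calibration(name): a dict with "camera_matrix" (3x3 intrinsics, pixels), "k1" (the pictures are not rectified: a ray, as slopes to the right and down, at radius r is drawn at 1 + k1 r^2 times it, then the intrinsics apply), "world_from_camera" (4x4, takes a point from camera to world coordinates). Camera axes: x right, y down, z forward; pixel columns grow to the right and rows downward; lengths in m; the calibration is good to about 2 mm. A picture is of the moment at which its call begins: read the wrist's pose just before it. calibration takes no time and is no camera call; for the wrist camera it gives the pose at the moment of the call.
- env.hand_in(): hands the job in, once; it reports no verdict.
Trained networks look in the newest picture that a camera, given by its name, has taken for a name from the list of things; names that differ only in an ending like _2 or _b are one class to them, and where a whole thing is asked for, a point or a joint stands for the part that bears it (a point fixed in the world has none). Each returns a list of dicts, best first, with "score" (0 to 1); they miss things now and then, are a little off and sometimes report something else, mostly with a low value. They report only what shows in the picture. A call takes as long as a camera call.
- spot_in(camera, name): "xy" ([column, row] in pixels, amid what is visible of it).
The state is a dict: "time": time; "joint_positions": joint angles; "joint_velocities": joint speeds; "joint_torque": joint torques, N m; "tool_pos": TCP position; "eef_rot": TCP orientation; "ft_force": force on the tool from outside, world axes, zero at the start; "ft_torque": the same for the moment, N m; "gripper_width": finger opening in m.
Only numpy, scipy, OpenCV 4.12 (cv2) and the standard library are available. Lean on these libraries where they do the work, as an engineer would, in place of code of your own. Each camera call takes 0.05 s, during which the arm holds its last target.

## Working session

There is one attempt and no reset: what is moved stays moved. The work goes in short steps, Python scripts to look and compute and a tool call to move; the robot and the scene stay as the last step left them, time stands still between calls to the robot, and variables do not carry over. Pictures are saved under pics/ and viewed, and the job is handed in when it is done.

Besides the shell and the picture viewer there is one more tool, called after "Request:" as a command line: name --pt "numbers of a row" for each row, then --argument value for the rest. jog_arm: Moves the arm, as the interface text tells. Its arguments: {"type":"object","properties":{"targets":{"type":"array"},"newtons":{"type":"number"}},"required":["targets"]}

```bash
ls; mkdir -p pics
cat > h.py <<'E'
import numpy as np, cv2
from workcell import env, viewer, spot_in
def pix2world(cam,uv,depth,cal=None):
    c=cal or viewer.calibration(cam); K=np.array(c["camera_matrix"]);k1=c["k1"];T=np.array(c["world_from_camera"])
    uv=np.atleast_2d(np.array(uv,float)); d=np.atleast_1d(depth)
    p=cv2.undistortPoints(uv.reshape(-1,1,2),K,np.array([k1,0,0,0,0.])).reshape(-1,2)
    P=np.c_[p*d[:,None],d]
    return P@T[:3,:3].T+T[:3,3]
def world2pix(cam,X,cal=None):
    c=cal or viewer.calibration(cam); K=np.array(c["camera_matrix"]);k1=c["k1"];T=np.array(c["world_from_camera"])
    P=(np.atleast_2d(X)-T[:3,3])@T[:3,:3]; s=P[:,:2]/P[:,2:]; s=s*(1+k1*(s**2).sum(1,keepdims=True))
    return s@K[:2,:2].T+K[:2,2]
def save(name,im): cv2.imwrite("pics/"+name,im[:,:,::-1])
E
python3 - <<'E'
from h import *
s=env.observe(); print(s["time"],s["tool_pos"],s["eef_rot"],s["gripper_width"])
for cam in ["scene","side","wrist"]:
    cal=viewer.calibration(cam); im,d=viewer.grab_frame(cam); save(cam+"0.png",im); np.savez("/tmp/%s0.npz"%cam,im=im,d=d,T=cal["world_from_camera"])
    print(cam,np.round(cal["world_from_camera"],3).tolist(),cal["k1"],np.array(cal["camera_matrix"])[0].tolist())
    for n in (["hanger","basket_grip","spare_grip","stand"] if cam!="wrist" else []):
        r=spot_in(cam,n)
        for q in r[:2]:
            u,v=map(int,q["xy"]); print(cam,n,q, pix2world(cam,q["xy"],d[v,u]).round(3))
print(env.observe()["time"])
E
```

```text
pics
0.0 [0.14777458 0.60677262 0.23395257] [[-2.48689945e-04 -9.71594983e-01  2.36649800e-01]
 [-1.52268346e-03  2.36649901e-01  9.71593797e-01]
 [-9.99998810e-01 -1.18717128e-04 -1.53828406e-03]] 0.0920462572210666
scene [[-0.496, 0.583, -0.644, 1.266], [0.868, 0.348, -0.354, 0.473], [0.017, -0.734, -0.678, 0.969], [0.0, 0.0, 0.0, 1.0]] -0.03656224955144029 [515.395884895548, 0.0, 327.5811579938345]
scene hanger {'xy': [191.8, 160.7], 'score': 0.98} [[ 0.653 -0.202  0.263]]
scene basket_grip {'xy': [428.6, 271.7], 'score': 0.88} [[0.483 0.315 0.029]]
scene spare_grip {'xy': [345.2, 237.0], 'score': 0.79} [[0.466 0.086 0.006]]
scene spare_grip {'xy': [196.7, 216.9], 'score': 0.46} [[ 0.612 -0.271  0.021]]
scene stand {'xy': [193.6, 216.4], 'score': 0.81} [[ 0.601 -0.296 -0.   ]]
side [[-0.999, 0.0, 0.035, 0.517], [-0.03, 0.527, -0.85, 0.786], [-0.019, -0.85, -0.526, 0.658], [0.0, 0.0, 0.0, 1.0]] 0.01281186567293066 [419.3850008520336, 0.0, 324.5873110827233]
side hanger {'xy': [285.9, 147.7], 'score': 0.7} [[ 0.647 -0.154  0.232]]
side basket_grip {'xy': [352.7, 366.3], 'score': 0.64} [[0.493 0.316 0.031]]
side spare_grip {'xy': [348.3, 280.3], 'score': 0.72} [[0.496 0.068 0.003]]
side stand {'xy': [289.7, 204.6], 'score': 0.66} [[ 0.662 -0.25   0.006]]
wrist [[0.238, 0.934, 0.268, 0.075], [0.971, -0.228, -0.066, 0.625], [-0.0, 0.276, -0.961, 0.384], [0.0, 0.0, 0.0, 1.0]] 6.518753340830015e-05 [332.3925527107775, 0.0, 316.58117140697686]
0.55
```

View pics/scene0.png

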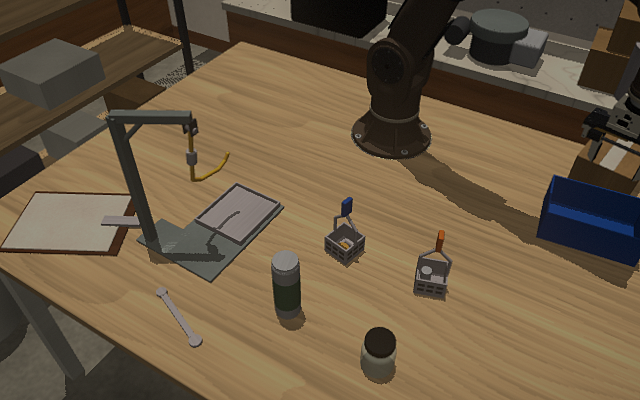

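View pics/side0.png

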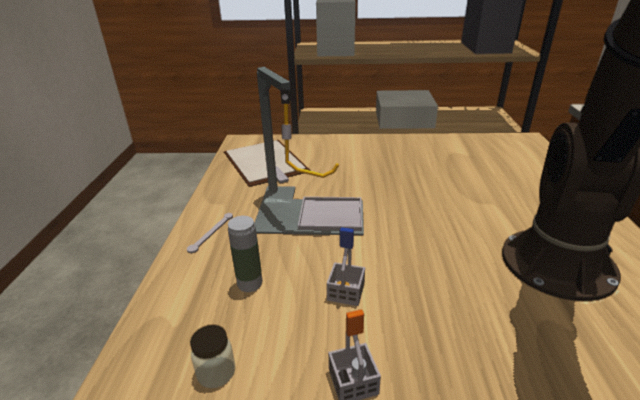

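The scene picture shows the hook at (190,160) with its tip at (227,154), the orange grip at (440,241), the blue grip at (347,207), and the tray around (240,213). The side picture shows the orange grip at (355,322), the hook seat at about (300,168), and the upright at (268,130). Next I measure from the depth images.

Run:
```python
from h import *
def cloud(cam):
    z=np.load(f"/tmp/{cam}0.npz"); im,d=z["im"],z["d"]
    v,u=np.nonzero(d>0); return im,pix2world(cam,np.c_[u,v],d[v,u]),u,v,im[v,u]
for cam in ["scene","side"]:
    im,P,u,v,c=cloud(cam)
    hsv=cv2.cvtColor(im,cv2.COLOR_RGB2HSV)[v,u].astype(int)
    def sel(m,n):
        Q=P[m]; print(cam,n,len(Q),"med",np.median(Q,0).round(4),"lo",np.percentile(Q,3,axis=0).round(3),"hi",np.percentile(Q,97,axis=0).round(3)); return Q
    ws=(P[:,0]>.3)&(P[:,0]<.95)&(abs(P[:,1])<.5)
    o=ws&(hsv[:,0]<14)&(hsv[:,1]>180)&(P[:,2]>.1)&(P[:,1]>0.15)
    Q=sel(o,"orange")
    b=ws&(hsv[:,0]>100)&(hsv[:,0]<130)&(hsv[:,1]>120)&(P[:,2]>.1)
    sel(b,"blue")
    y=ws&(hsv[:,0]>18)&(hsv[:,0]<32)&(hsv[:,1]>150)&(P[:,2]>.1)&(P[:,1]<0)
    Q=sel(y,"yellow")
    top=ws&(P[:,2]>.37)&(P[:,2]<.395)&(P[:,1]<0); Q=sel(top,"armtop")
    if len(Q)>10:
        r=cv2.minAreaRect((Q[:,:2]*1000).astype(np.float32)); print(r)
    # basket rims
    for n,g in (("ob",(P[:,1]>.24)&(P[:,1]<.4)),("bb",(P[:,1]>.02)&(P[:,1]<.15))):
        m=ws&g&(P[:,2]>.008)&(P[:,2]<.06)&(P[:,0]>.38)&(P[:,0]<.58)&(hsv[:,1]<90)
        Q=sel(m,n); r=cv2.minAreaRect((Q[:,:2]*1000).astype(np.float32)); print(r)
    m=ws&(P[:,2]>.012)&(P[:,2]<.03)&(P[:,1]<-.1)&(P[:,1]>-.4)&(P[:,0]<.8)&(hsv[:,1]<90)
    Q=sel(m,"tray"); print(cv2.minAreaRect((Q[:,:2]*1000).astype(np.float32)))
    for n,g in (("orange",o),("yellow",y)):
        Q=P[g]; 
        for zz in np.arange(.1,.36,.01):
            k=abs(Q[:,2]-zz)<.005
            if k.sum()>2: print(n,round(zz,3),Q[k].mean(0).round(3),Q[k].min(0).round(3),Q[k].max(0).round(3))
```

```text
scene orange 122 med [0.5029 0.3255 0.1633] lo [0.482 0.317 0.132] hi [0.507 0.332 0.174]
scene blue 48 med [0.5002 0.1039 0.1708] lo [0.49  0.096 0.133] hi [0.515 0.11  0.174]
scene yellow 297 med [ 0.6166 -0.2213  0.1833] lo [ 0.522 -0.228  0.162] hi [ 0.648 -0.199  0.325]
scene armtop 928 med [ 0.6858 -0.26    0.3815] lo [ 0.642 -0.33   0.371] hi [ 0.729 -0.192  0.385]
((684.9183349609375, -266.00140380859375), (27.975971221923828, 174.44088745117188), 30.876253128051758)
scene ob 910 med [0.4943 0.3221 0.0323] lo [0.453 0.293 0.01 ] hi [0.534 0.364 0.053]
((492.1193542480469, 323.6453552246094), (75.78430938720703, 72.43611907958984), 17.778873443603516)
scene bb 873 med [0.5017 0.1004 0.0341] lo [0.464 0.064 0.01 ] hi [0.542 0.141 0.053]
((502.2209167480469, 101.80004119873047), (73.27304077148438, 76.3954086303711), 77.6548080444336)
scene tray 2584 med [ 0.5521 -0.1999  0.0145] lo [ 0.457 -0.32   0.012] hi [ 0.722 -0.12   0.025]
((598.0487670898438, -251.91412353515625), (287.46270751953125, 298.4919128417969), 87.64315795898438)
orange 0.13 [0.504 0.328 0.132] [0.502 0.324 0.
[... 3363 characters left out ...]
 0.221] [ 0.643 -0.154  0.216] [ 0.647 -0.146  0.224]
yellow 0.23 [ 0.645 -0.154  0.231] [ 0.642 -0.157  0.226] [ 0.647 -0.152  0.234]
yellow 0.24 [ 0.646 -0.157  0.24 ] [ 0.642 -0.162  0.235] [ 0.65  -0.151  0.245]
yellow 0.25 [ 0.646 -0.16   0.248] [ 0.642 -0.163  0.245] [ 0.649 -0.158  0.249]
yellow 0.29 [ 0.646 -0.176  0.29 ] [ 0.643 -0.178  0.285] [ 0.65  -0.172  0.294]
yellow 0.3 [ 0.646 -0.179  0.3  ] [ 0.642 -0.182  0.295] [ 0.65  -0.175  0.303]
yellow 0.31 [ 0.646 -0.182  0.31 ] [ 0.642 -0.189  0.305] [ 0.65  -0.178  0.314]
yellow 0.32 [ 0.646 -0.187  0.32 ] [ 0.642 -0.19   0.316] [ 0.649 -0.183  0.325]
yellow 0.33 [ 0.645 -0.188  0.329] [ 0.642 -0.192  0.325] [ 0.649 -0.184  0.334]
```

Run:
```python
from h import *
for cam in ["scene","side"]:
    z=np.load(f"/tmp/{cam}0.npz"); im,d=z["im"],z["d"]; v,u=np.nonzero(d>0); P=pix2world(cam,np.c_[u,v],d[v,u]); hsv=cv2.cvtColor(im,cv2.COLOR_RGB2HSV)[v,u].astype(int)
    y=(hsv[:,0]>18)&(hsv[:,0]<32)&(hsv[:,1]>150)&(P[:,2]>.1)&(P[:,1]<0)&(P[:,1]>-.4)&(P[:,0]>.4)&(P[:,0]<.8)
    Q=P[y]; A=np.c_[np.ones(len(Q)),Q[:,0],Q[:,2]]
    c=np.linalg.lstsq(A,Q[:,1],rcond=None)[0]
    for _ in range(3):
        r=abs(A@c-Q[:,1]); k=r<.006; c=np.linalg.lstsq(A[k],Q[k,1],rcond=None)[0]
    print(cam,"yaw deg",np.degrees(np.arctan(c[1])),"swing",np.arctan(-c[2]),"pin y@.646,.345",c@[1,.646,.345])
    o=(hsv[:,0]<14)&(hsv[:,1]>180)&(P[:,2]>.1)&(P[:,1]>0.2)&(P[:,0]>.4)&(P[:,0]<.6)&(P[:,1]<.4)
    Q=P[o]; 
    for lo,hi in ((.478,.487),(.487,.493),(.493,.499),(.499,.51)):
        k=(Q[:,0]>lo)&(Q[:,0]<hi)&(Q[:,2]<.166); print(lo, Q[k].mean(0).round(4),k.sum(),Q[k][:,1].max().round(4))
    k=Q[:,2]>.166; print(cv2.minAreaRect((Q[k][:,:2]*1000).astype(np.float32)),Q[:,2].max())
```

```text
scene yaw deg -1.5185670805783822 swing -0.16695249479482546 pin y@.646,.345 -0.19634479423823836
0.478 [0.4852 0.316  0.153 ] 3 0.3165
0.487 [0.4916 0.318  0.1518] 3 0.3183
0.493 [0.4966 0.3196 0.1447] 3 0.3203
0.499 [0.5048 0.327  0.1483] 57 0.3319
((493.3251953125, 323.8796691894531), (27.434925079345703, 10.320890426635742), 17.59634017944336) 0.17543809674527966
side yaw deg -1.0916245174381658 swing 0.3409024663923877 pin y@.646,.345 -0.19479698295520756
0.478 [0.4834 0.3263 0.1474] 69 0.3287
0.487 [0.4897 0.3285 0.1479] 63 0.3306
0.493 [0.496  0.3304 0.148 ] 68 0.3327
0.499 [0.5021 0.3319 0.1476] 62 0.3342
((493.14990234375, 324.6656799316406), (26.284263610839844, 11.6493501663208), 16.238359451293945) 0.17262245066753978
```

Request:
jog_arm --pt "35 -55 5 0 0 0.04 -1" --pt "35 -55 0 0 0 0.04 -1" --pt "35 -55 0 0 0 0.04 -1" --pt "35 -55 0 0 0 0.04 -1" --pt "35 -55 0 0 0 0.04 -1" --pt "35 -55 0 0 0 0.04 -1" --pt "35 -55 0 0 0 0 -1" --pt "35 -55 0 0 0 0 -1" --pt "35 -55 0 0 0 0 -1" --pt "35 -55 0 0 0 0 -1" --pt "35 -55 0 0 0 0 -1" --pt "35 -50 0 0 0 0 -1" --newtons 10

```text
time: 2.05
tool_pos: [0.5528, -0.0244, 0.2399]
eef_rot: [[0.001, -1.0, -0.001], [0.0, -0.001, 1.0], [-1.0, -0.001, 0.0]]
ft_force: [0.6, 0.7, -0.0]
gripper_width: 0.0008
```

Request:
jog_arm --pt "16 -20 -30 0 0 0 -1" --pt "16 -16 -30 0 0 0 -1" --pt "0 -8 -18 0 0 0 -1" --pt "0 -6 0 0 0 0 -1" --pt "0 -6 0 0 0 0 -1" --pt "0 -6 0 0 0 0 -1" --pt "0 -6 0 0 0 0 -1" --pt "0 -6 0 0 0 0 -1" --pt "0 -6 0 0 0 0 -1" --pt "0 -6 0 0 0 0 -1" --pt "0 -6 0 0 0 0 -1" --pt "0 -6 0 0 0 0 -1"

```text
time: 3.55
tool_pos: [0.5838, -0.121, 0.1615]
eef_rot: [[-0.0, -1.0, -0.001], [0.0, -0.001, 1.0], [-1.0, 0.0, 0.0]]
ft_force: [0.7, 0.1, 0.1]
gripper_width: 0.0005
```

Run:
```python
from h import *
print(env.observe()["tool_pos"],env.observe()["ft_force"])
im,d=viewer.grab_frame("scene"); save("s1.png",im)
im,d=viewer.grab_frame("side"); save("s2.png",im)
```

```text
[ 0.58383515 -0.12100086  0.16147525] [0.73027542 0.09339334 0.05092228]
```

View pics/s1.png

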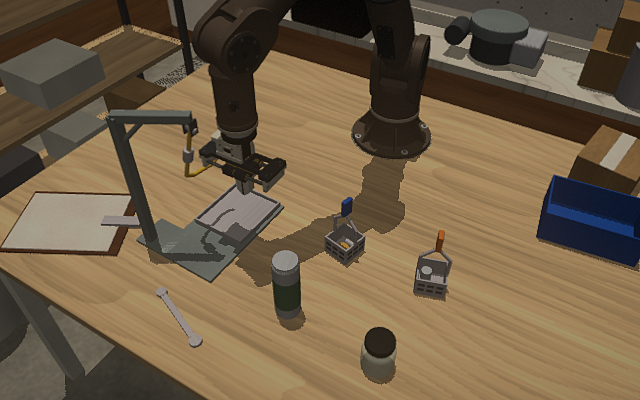

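View pics/s2.png

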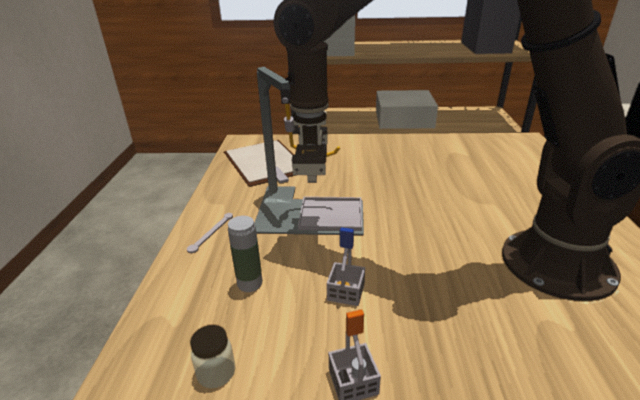

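The pictures show the closed fingers at (245,188) in the scene view, beside the hook bar at (205,172), with the gripper body clear of the rod at (187,155). I continue in towards the bar.

Request:
jog_arm --pt "0 -5 0 0 0 0 -1" --pt "0 -5 0 0 0 0 -1" --pt "0 -5 0 0 0 0 -1" --pt "0 -5 0 0 0 0 -1" --pt "0 -5 0 0 0 0 -1" --pt "0 -5 0 0 0 0 -1" --pt "0 -5 0 0 0 0 -1" --pt "0 -5 0 0 0 0 -1" --pt "0 -5 0 0 0 0 -1" --pt "0 -5 0 0 0 0 -1" --pt "0 -5 0 0 0 0 -1" --pt "0 -5 0 0 0 0 -1"

```text
time: 5.15
tool_pos: [0.5839, -0.1809, 0.1615]
eef_rot: [[-0.0, -1.0, -0.001], [0.0, -0.001, 1.0], [-1.0, 0.0, 0.0]]
ft_force: [-0.7, 0.5, -0.5]
gripper_width: 0.0006
```

Request:
jog_arm --pt "0 -4 0 0 0 0 -1" --pt "0 0 0 0 0 0 -1" --pt "0 0 0 0 0 0 -1" --pt "0 0 0 0 0 0 -1" --pt "0 0 0 0 0 0 -1" --pt "0 0 0 0 0 0 -1" --pt "0 0 0 0 0 0 -1" --pt "0 0 0 0 0 0 -1"

```text
time: 6.15
tool_pos: [0.5839, -0.1846, 0.1615]
eef_rot: [[-0.0, -1.0, -0.001], [0.0, -0.001, 1.0], [-1.0, 0.0, 0.0]]
ft_force: [0.5, 0.4, -0.4]
gripper_width: 0.0005
```

```bash
cat >> h.py <<'E'
def hook(tag=None,cams=("scene",)):
    for cam in cams:
        t=env.observe()["time"]; im,d=viewer.grab_frame(cam)
        if tag: save(f"{tag}_{cam}.png",im)
        v,u=np.nonzero(d>0); P=pix2world(cam,np.c_[u,v],d[v,u]); hsv=cv2.cvtColor(im,cv2.COLOR_RGB2HSV)[v,u].astype(int)
        y=(hsv[:,0]>18)&(hsv[:,0]<32)&(hsv[:,1]>150)&(P[:,2]>.12)&(P[:,1]<0)&(P[:,1]>-.4)&(P[:,0]>.45)&(P[:,0]<.8)
        Q=P[y]; r=Q[(Q[:,0]>.635)&(Q[:,2]>.19)]; ang=np.nan
        if len(r)>10:
            p=np.polyfit(r[:,2],r[:,1],1); ang=-np.arctan(p[0])
        w=Q[Q[:,2]<.25]; ang2=np.median(np.arctan2(w[:,1]+.1955-(w[:,0]-.646)*-.02,.345-w[:,2])) if len(w)>5 else np.nan
        print(cam,round(t,3),"ang rodfit",round(ang,4),"ang pin",round(ang2,4),len(r),len(w))
E
python3 - <<'E'
from h import *
s=env.observe();print(s["tool_pos"],s["ft_force"])
for i in range(4): hook("p%d"%i if i==0 else None,("scene","side"))
E
```

```text
[ 0.58386956 -0.18457307  0.16151577] [ 0.46622221  0.40109822 -0.3532461 ]
scene 6.15 ang rodfit -0.0463 ang pin -0.0526 137 151
side 6.2 ang rodfit -0.0565 ang pin -0.0484 104 141
scene 6.25 ang rodfit -0.0511 ang pin -0.0546 134 146
side 6.3 ang rodfit -0.0619 ang pin -0.0468 105 141
scene 6.35 ang rodfit -0.0443 ang pin -0.0539 137 144
side 6.4 ang rodfit -0.0557 ang pin -0.0493 101 137
scene 6.45 ang rodfit -0.0471 ang pin -0.0534 137 138
side 6.5 ang rodfit -0.0523 ang pin -0.0472 95 132
```

View pics/p0_scene.png

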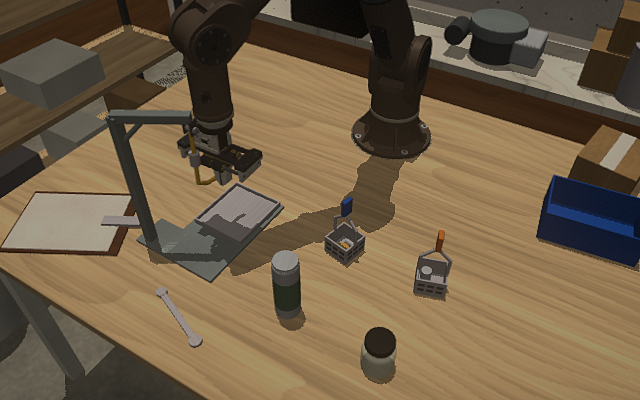

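Request:
jog_arm --pt "0 0.5 0 0 0 0 -1" --pt "0 1 0 0 0 0 -1" --pt "0 1 0 0 0 0 -1" --pt "0 1 0 0 0 0 -1" --pt "0 1 0 0 0 0 -1" --pt "0 1 0 0 0 0 -1" --pt "0 0.7 0 0 0 0 -1" --pt "0 0.5 0 0 0 0 -1" --pt "0 0.5 0 0 0 0 -1" --pt "0 0.5 0 0 0 0 -1" --pt "0 0.5 0 0 0 0 -1" --pt "0 0.5 0 0 0 0 -1"

```text
time: 8.05
tool_pos: [0.5838, -0.1759, 0.1615]
eef_rot: [[-0.0, -1.0, -0.001], [0.0, -0.001, 1.0], [-1.0, 0.0, 0.0]]
ft_force: [0.2, -1.1, -0.2]
gripper_width: 0.0006
```

Request:
jog_arm --pt "0 0.5 0 0 0 0 -1" --pt "0 0.5 0 0 0 0 -1" --pt "0 0.5 0 0 0 0 -1" --pt "0 0.5 0 0 0 0 -1" --pt "0 0.5 0 0 0 0 -1" --pt "0 0.5 0 0 0 0 -1" --pt "0 1 0 0 0 0 -1" --pt "0 2 0 0 0 0 -1" --pt "0 5 0 0 0 0 -1" --pt "0 15 0 0 0 0 -1" --pt "0 40 0 0 0 0 -1" --pt "0 50 0 0 0 0 -1"

```text
time: 9.55
tool_pos: [0.5837, -0.0586, 0.1616]
eef_rot: [[0.0, -1.0, 0.0], [-0.0, 0.0, 1.0], [-1.0, -0.0, -0.0]]
ft_force: [0.2, 0.0, -0.1]
gripper_width: 0.0004
```

Run:
```python
from h import *
s=env.observe();print(s["tool_pos"],s["ft_force"])
for i in range(8): hook("q%d"%i if i==0 else None,("scene","side"))
```

```text
[ 0.58373248 -0.05863115  0.16158373] [ 0.20202968  0.00512083 -0.13610551]
scene 9.55 ang rodfit 0.0048 ang pin -0.0007 135 184
side 9.6 ang rodfit -0.0074 ang pin 0.0047 70 117
scene 9.65 ang rodfit 0.0025 ang pin -0.0028 137 183
side 9.7 ang rodfit -0.0039 ang pin 0.0041 81 112
scene 9.75 ang rodfit -0.0012 ang pin 0.0015 136 188
side 9.8 ang rodfit -0.0068 ang pin 0.0069 84 119
scene 9.85 ang rodfit -0.0021 ang pin 0.0029 134 193
side 9.9 ang rodfit -0.0007 ang pin 0.0084 86 114
scene 9.95 ang rodfit 0.0073 ang pin 0.0035 139 187
side 10.0 ang rodfit -0.0014 ang pin 0.0082 83 112
scene 10.05 ang rodfit 0.0025 ang pin 0.0028 138 192
side 10.1 ang rodfit -0.0005 ang pin 0.0077 84 105
scene 10.15 ang rodfit 0.0082 ang pin 0.003 140 188
side 10.2 ang rodfit 0.003 ang pin 0.0077 82 114
scene 10.25 ang rodfit 0.0035 ang pin 0.0014 139 192
side 10.3 ang rodfit -0.0017 ang pin 0.0059 80 111
```

View pics/q0_scene.png

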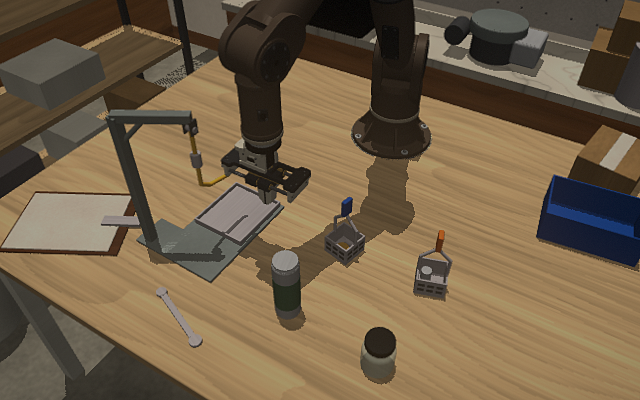

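The hook hangs still, within about 0.004 rad; the scene picture shows it straight at (200,165) with the gripper clear at (265,185). Now the basket.

Request:
jog_arm --pt "0 20 50 0 0 0.03 0" --pt "-10 45 38 0 0 0.04 0.5" --pt "-13 50 0 0 0 0.04 0.6" --pt "-14 55 0 0 0 0.04 0.6" --pt "-14 55 0 0 0 0.04 0.6" --pt "-14 55 0 0 0 0.04 0.6" --pt "-14 55 0 0 0 0.04 0.6" --pt "-12 48 0 0 0 0.027 0.6" --pt "0 0 0 0 0 0 0.6"

```text
time: 11.48
tool_pos: [0.4905, 0.3281, 0.2491]
eef_rot: [[-0.001, -0.954, -0.301], [0.002, -0.301, 0.954], [-1.0, 0.001, 0.002]]
ft_force: [0.5, -0.6, 0.6]
gripper_width: 0.0734
```

Run:
```python
from h import *
s=env.observe();print(s["time"],s["tool_pos"],s["eef_rot"].round(3).tolist(),s["gripper_width"])
cal=viewer.calibration("wrist"); im,d=viewer.grab_frame("wrist"); save("w1.png",im)
v,u=np.nonzero(d>0); P=pix2world("wrist",np.c_[u,v],d[v,u],cal); hsv=cv2.cvtColor(im,cv2.COLOR_RGB2HSV)[v,u].astype(int)
o=(hsv[:,0]<14)&(hsv[:,1]>170)&(P[:,2]>.12)&(P[:,2]<.19)
Q=P[o]; print(len(Q)); k=Q[:,2]>Q[:,2].max()-.006; print(cv2.minAreaRect((Q[k][:,:2]*1000).astype(np.float32)),Q[:,2].max())
# hook
im,d=viewer.grab_frame("scene"); v,u=np.nonzero(d>0); P=pix2world("scene",np.c_[u,v],d[v,u]); hsv=cv2.cvtColor(im,cv2.COLOR_RGB2HSV)[v,u].astype(int)
y=(hsv[:,0]>18)&(hsv[:,0]<32)&(hsv[:,1]>150)&(P[:,2]>.12)&(P[:,1]<0)&(P[:,1]>-.4)&(P[:,0]>.45)&(P[:,0]<.8)
Q=P[y]
for x in np.arange(.515,.66,.01):
    k=abs(Q[:,0]-x)<.005
    if k.sum(): print(round(x,3),k.sum(),Q[k].mean(0).round(4),"zmin/max",Q[k][:,2].min().round(4),Q[k][:,2].max().round(4),"y",Q[k][:,1].min().round(4),Q[k][:,1].max().round(4))
```

```text
11.475 [0.49049769 0.32809503 0.24906729] [[-0.001, -0.954, -0.301], [0.002, -0.301, 0.954], [-1.0, 0.001, 0.002]] 0.07343375852600875
418
((491.3332214355469, 324.4732971191406), (26.701913833618164, 11.631909370422363), 17.594701766967773) 0.17213932736469154
0.515 5 [ 0.5182 -0.1929  0.1829] zmin/max 0.1741 0.1876 y -0.1948 -0.1915
0.525 28 [ 0.5257 -0.193   0.1797] zmin/max 0.1685 0.1906 y -0.1979 -0.1892
0.535 17 [ 0.535  -0.1929  0.169 ] zmin/max 0.1627 0.175 y -0.197 -0.1887
0.545 18 [ 0.5446 -0.1939  0.1646] zmin/max 0.1597 0.1684 y -0.1984 -0.1902
0.555 16 [ 0.5548 -0.1935  0.1605] zmin/max 0.157 0.1644 y -0.1978 -0.1906
0.565 10 [ 0.5652 -0.194   0.1619] zmin/max 0.1585 0.1647 y -0.1995 -0.191
0.575 13 [ 0.5745 -0.1939  0.164 ] zmin/max 0.1593 0.1674 y -0.1965 -0.1905
0.585 13 [ 0.5853 -0.1938  0.166 ] zmin/max 0.1616 0.1693 y -0.1964 -0.1915
0.595 12 [ 0.5961 -0.1948  0.1697] zmin/max 0.166 0.1726 y -0.1998 -0.1916
0.605 13 [ 0.6053 -0.1951  0.1708] zmin/max 0.1641 0.1768 y -0.1988 -0.192
0.615 12 [ 0.6146 -0.1951  0.1728] zmin/max 0.1695 0.1783 y -0.1992 -0.192
0.625 18 [ 0.6253 -0.1953  0.1779] zmin/max 0.1695 0.1854 y -0.1991 -0.1917
0.635 14 [ 0.6347 -0.1958  0.1856] zmin/max 0.176 0.192 y -0.1985 -0.1933
0.645 136 [ 0.6456 -0.1961  0.2647] zmin/max 0.1874 0.3399 y -0.2015 -0.1922
0.655 1 [ 0.6502 -0.1959  0.203 ] zmin/max 0.203 0.203 y -0.1959 -0.1959
```

View pics/w1.png

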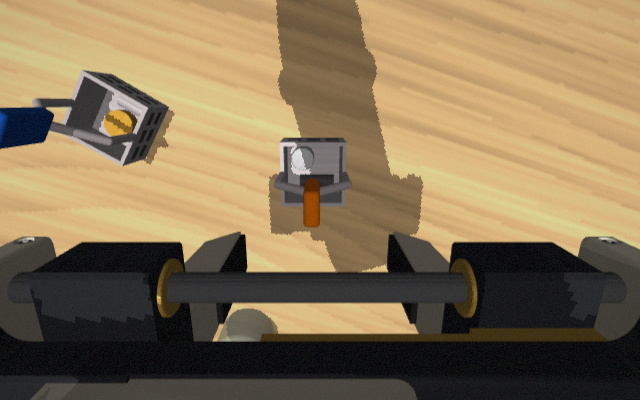

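The wrist picture shows the orange grip at (312,203), midway between the fingers and lined up with them, and the blue basket well off at the left. Three measurements agree on a grip centre near (0.4925, 0.3245).

Request:
jog_arm --pt "2 -3.5 -20 0 0 0 0.6" --pt "0 0 -35 0 0 0 0.6" --pt "0 0 -35 0 0 0 0.6" --pt "0 0 -18 0 0 0 0.6" --pt "0 0 0 0 0 0 0.6" --pt "0 0 0 0 0 0 -1" --pt "0 0 0 0 0 0 -1" --pt "0 0 0 0 0 0 -1" --pt "0 0 0 0 0 0 -1" --pt "0 0 0 0 0 0 -1" --pt "0 0 0 0 0 0 -1" --newtons 25

```text
time: 12.95
tool_pos: [0.4948, 0.3198, 0.1416]
eef_rot: [[0.0, -0.956, -0.294], [0.0, -0.294, 0.956], [-1.0, -0.0, 0.0]]
ft_force: [0.1, 0.8, 0.5]
gripper_width: 0.0189
```

The tool settled about 5 mm low in y because my earlier reading was taken before it had settled. I reopen slightly and centre before gripping.

Request:
jog_arm --pt "-1 2 0 0 0 0 -0.4" --pt "-1 2.5 0 0 0 0 -0.4" --pt "0 0 0 0 0 0 -0.4"

```text
time: 13.32
tool_pos: [0.4927, 0.3245, 0.1414]
eef_rot: [[-0.0, -0.956, -0.294], [0.0, -0.294, 0.956], [-1.0, 0.0, 0.0]]
ft_force: [-0.1, 0.2, 0.1]
gripper_width: 0.0273
```

Run:
```python
from h import *
s=env.observe();print(s["time"],s["tool_pos"],s["gripper_width"],s["ft_force"])
cam="side"
im,d=viewer.grab_frame(cam); save("g1.png",im)
v,u=np.nonzero(d>0); P=pix2world(cam,np.c_[u,v],d[v,u]); hsv=cv2.cvtColor(im,cv2.COLOR_RGB2HSV)[v,u].astype(int)
m=(P[:,1]>.24)&(P[:,1]<.4)&(P[:,2]>.008)&(P[:,2]<.06)&(P[:,0]>.38)&(P[:,0]<.58)&(hsv[:,1]<90)
Q=P[m]; print(cv2.minAreaRect((Q[:,:2]*1000).astype(np.float32)),np.percentile(Q,97,axis=0).round(3))
```

```text
13.325 [0.49265611 0.32447285 0.14144842] 0.027306845745054768 [-0.05008692  0.16079669  0.1042207 ]
((492.49627685546875, 324.6656188964844), (71.85911560058594, 74.33165740966797), 16.752233505249023) [0.531 0.366 0.05 ]
```

View pics/g1.png

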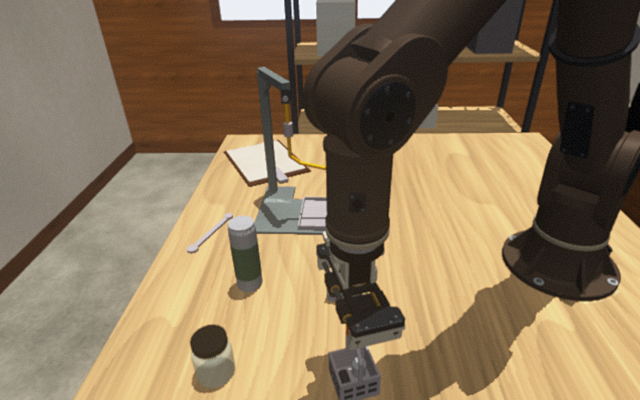

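The basket has not moved, with its centre at (0.4925, 0.3247). Close and lift.

Request:
jog_arm --pt "0 0 0 0 0 0 -1" --pt "0 0 0 0 0 0 -1" --pt "0 0 0 0 0 0 -1" --pt "0 0 0 0 0 0 -1" --pt "0 0 0 0 0 0 -1" --pt "0 0 10 0 0 0 -1" --pt "0 0 30 0 0 0 -1" --pt "0 0 45 0 0 0 -1" --pt "0 0 50 0 0 0 -1" --pt "0 0 50 0 0 0 -1" --pt "0 0 34 0 0 0 -1" --pt "0 0 0 0 0 0 -1" --newtons 25

```text
time: 14.88
tool_pos: [0.4939, 0.3245, 0.3639]
eef_rot: [[0.004, -0.956, -0.293], [0.004, -0.293, 0.956], [-1.0, -0.005, 0.002]]
ft_force: [0.5, 0.2, -4.0]
gripper_width: 0.0117
```

Run:
```python
from h import *
s=env.observe();print(s["time"],s["tool_pos"],s["gripper_width"],s["ft_force"],s["ft_torque"])
im,d=viewer.grab_frame("scene"); save("l1.png",im)
im,d=viewer.grab_frame("wrist"); save("l1w.png",im)
```

```text
14.875 [0.49386138 0.32451133 0.36394635] 0.011664650528927088 [ 0.49927128  0.21326284 -4.01829418] [ 0.04701993 -0.03660507 -0.03375007]
```

View pics/l1.png

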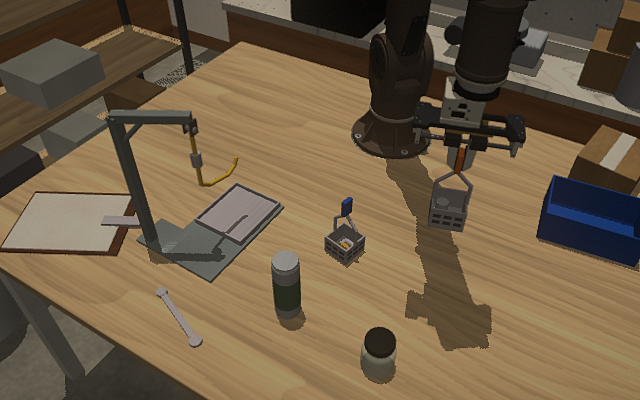

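The basket hangs upright in the gripper at (450,205), with its bail window visible, and weighs about 4 N. I carry it over to a point in front of the hook.

Request:
jog_arm --pt "0 -15 0 0 0 0 -1" --pt "-4 -35 0 0 0 -0.03 -1" --pt "-4 -50 0 0 0 -0.03 -1" --pt "-5 -54 0 0 0 -0.035 -1" --pt "-5 -54 0 0 0 -0.035 -1" --pt "-5 -54 0 0 0 -0.035 -1" --pt "-5 -54 0 0 0 -0.035 -1" --pt "-5 -54 0 0 0 -0.035 -1" --pt "-5 -54 0 0 0 -0.035 -1" --pt "-5 -48 0 0 0 -0.03 -1" --pt "0 -31 0 0 0 -0.02 -1" --pt "0 -15 0 0 0 0 -1"

```text
time: 16.48
tool_pos: [0.4478, -0.1967, 0.3596]
eef_rot: [[-0.002, -1.0, 0.026], [0.0, 0.026, 1.0], [-1.0, 0.002, -0.0]]
ft_force: [0.7, 0.7, -3.4]
gripper_width: 0.0117
```

Request:
jog_arm --pt "0 0 -15 0 0 0 -1" --pt "0 0 -30 0 0 0 -1" --pt "0 0 -35 0 0 0 -1" --pt "0 0 -30 0 0 0 -1" --pt "0 0 -20 0 0 0 -1" --pt "0 0 0 0 0 0 -1" --pt "0 0 0 0 0 0 -1"

```text
time: 17.35
tool_pos: [0.4498, -0.1935, 0.2307]
eef_rot: [[-0.0, -1.0, 0.021], [0.0, 0.021, 1.0], [-1.0, 0.0, 0.0]]
ft_force: [-1.2, 0.5, -2.8]
gripper_width: 0.0122
```

Run:
```python
from h import *
s=env.observe();print(s["time"],s["tool_pos"],s["eef_rot"].round(4).tolist(),s["gripper_width"],s["ft_force"])
for cam in ("scene","side"):
    im,d=viewer.grab_frame(cam); save("i1_%s.png"%cam,im); np.savez("/tmp/i1_%s.npz"%cam,im=im,d=d)
    v,u=np.nonzero(d>0); P=pix2world(cam,np.c_[u,v],d[v,u]); hsv=cv2.cvtColor(im,cv2.COLOR_RGB2HSV)[v,u].astype(int)
    o=(hsv[:,0]<14)&(hsv[:,1]>180)&(P[:,2]>.18)&(P[:,2]<.27)&(P[:,1]<0)&(P[:,1]>-.4)&(P[:,0]>.35)&(P[:,0]<.6)
    Q=P[o]; 
    if len(Q): print(cam,"orange",len(Q),Q.min(0).round(3),Q.max(0).round(3))
    m=(P[:,1]>-.26)&(P[:,1]<-.13)&(P[:,2]>.085)&(P[:,2]<.14)&(P[:,0]>.38)&(P[:,0]<.54)&(hsv[:,1]<90)
    Q=P[m]; print("basket",len(Q),cv2.minAreaRect((Q[:,:2]*1000).astype(np.float32)),np.percentile(Q,[2,98],axis=0).round(3).tolist())
hook(None,("scene","side"))
```

```text
17.35 [ 0.4498058  -0.19353466  0.23069569] [[-0.0, -0.9998, 0.0214], [0.0002, 0.0214, 0.9998], [-1.0, 0.0, 0.0002]] 0.012209072327783248 [-1.2419071   0.53374565 -2.82666211]
scene orange 65 [ 0.454 -0.199  0.219] [ 0.466 -0.187  0.267]
basket 864 ((449.2225646972656, -193.68356323242188), (75.89054107666016, 75.39034271240234), 88.61650848388672) [[0.414, -0.228, 0.092], [0.485, -0.158, 0.14]]
side orange 2 [ 0.442 -0.189  0.219] [ 0.444 -0.182  0.222]
basket 701 ((450.74853515625, -194.07180786132812), (76.67676544189453, 69.61351013183594), 88.92021942138672) [[0.418, -0.229, 0.092], [0.484, -0.157, 0.14]]
scene 17.45 ang rodfit 0.0056 ang pin 0.0023 142 255
side 17.5 ang rodfit 0.0013 ang pin 0.0056 100 201
```

View pics/i1_scene.png

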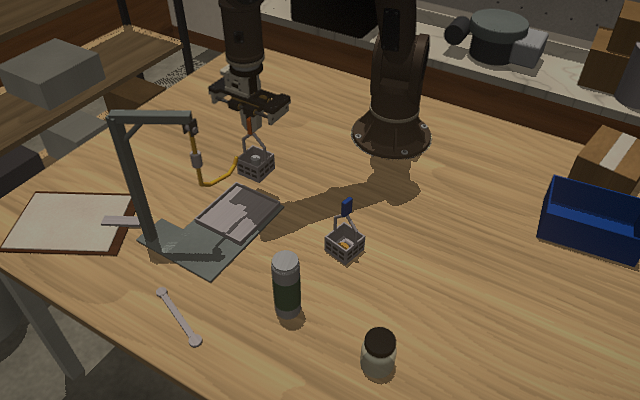

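View pics/i1_side.png

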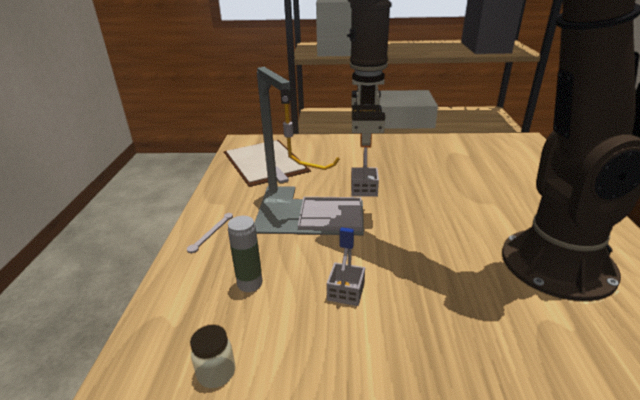

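Both views show the basket upright at (0.450, -0.194) with its bail facing the hook. The hook is still at rest and the rim is at z = 0.140. I lower 4 mm to centre the window on the hook tip and move in.

Request:
jog_arm --pt "0 0 -4 0 0 0 -1" --pt "5 0 0 0 0 0 -1" --pt "10 0 0 0 0 0 -1" --pt "12 0 0 0 0 0 -1" --pt "12 0 0 0 0 0 -1" --pt "12 0 0 0 0 0 -1" --pt "8 0 0 0 0 0 -1" --pt "3 0 0 0 0 0 -1" --pt "0 0 0 0 0 0 -1"

```text
time: 18.68
tool_pos: [0.5118, -0.1939, 0.2264]
eef_rot: [[-0.0, -1.0, 0.022], [0.0, 0.022, 1.0], [-1.0, 0.0, -0.0]]
ft_force: [1.0, -0.2, -2.2]
gripper_width: 0.0121
```

Run:
```python
from h import *
s=env.observe();print(s["time"],s["tool_pos"],s["gripper_width"],s["ft_force"])
for cam in ("scene","side"):
    im,d=viewer.grab_frame(cam); save("i2_%s.png"%cam,cv2.resize(im[60:240,120:400],None,fx=2.8,fy=2.8))
hook(None,("scene","side"))
```

```text
18.675 [ 0.51179055 -0.19393483  0.22643621] 0.012062611577403478 [ 0.99815682 -0.17108899 -2.23152582]
scene 18.775 ang rodfit 0.0051 ang pin 0.0016 139 251
side 18.825 ang rodfit -0.001 ang pin 0.0053 98 203
```

View pics/i2_scene.png

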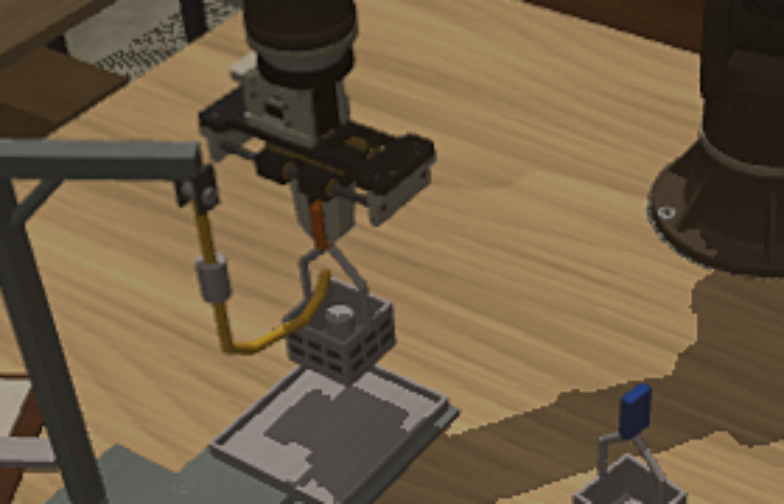

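View pics/i2_side.png

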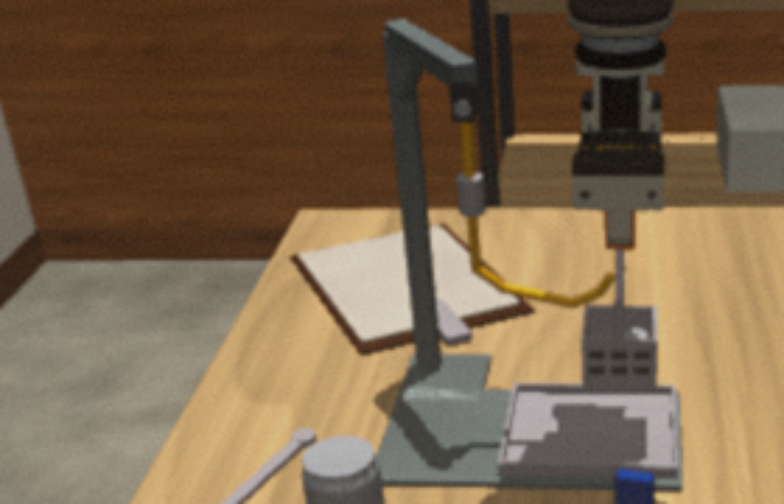

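The hook tip sits at the bail window, below the peak and above the rim, at (327,275) in the enlarged scene view. I continue in to the seat.

Request:
jog_arm --pt "4 0 0 0 0 0 -1" --pt "8 0 0 0 0 0 -1" --pt "9 0 0 0 0 0 -1" --pt "9 0 0 0 0 0 -1" --pt "8 0 0 0 0 0 -1" --pt "5 0 0 0 0 0 -1" --pt "1 0 0 0 0 0 -1" --pt "0 0 0 0 0 0 -1"

```text
time: 19.88
tool_pos: [0.5557, -0.194, 0.2265]
eef_rot: [[-0.0, -1.0, 0.022], [0.0, 0.022, 1.0], [-1.0, 0.0, 0.0]]
ft_force: [0.5, 0.3, -2.7]
gripper_width: 0.0119
```

Run:
```python
from h import *
s=env.observe();print(s["time"],s["tool_pos"],s["gripper_width"],s["ft_force"])
for cam in ("scene","side"):
    im,d=viewer.grab_frame(cam); save("i3_%s.png"%cam,cv2.resize(im[60:240,120:400],None,fx=2.8,fy=2.8))
hook(None,("scene","side"))
```

```text
19.875 [ 0.55567809 -0.19396801  0.2264842 ] 0.01191546267918123 [ 0.48030145  0.27875644 -2.69978827]
scene 19.975 ang rodfit 0.0011 ang pin -0.0015 138 234
side 20.025 ang rodfit -0.0024 ang pin 0.0046 107 192
```

View pics/i3_scene.png

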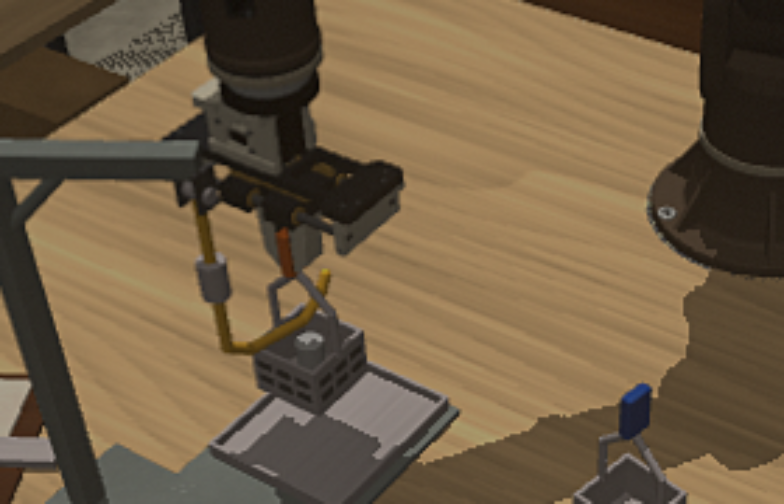

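View pics/i3_side.png

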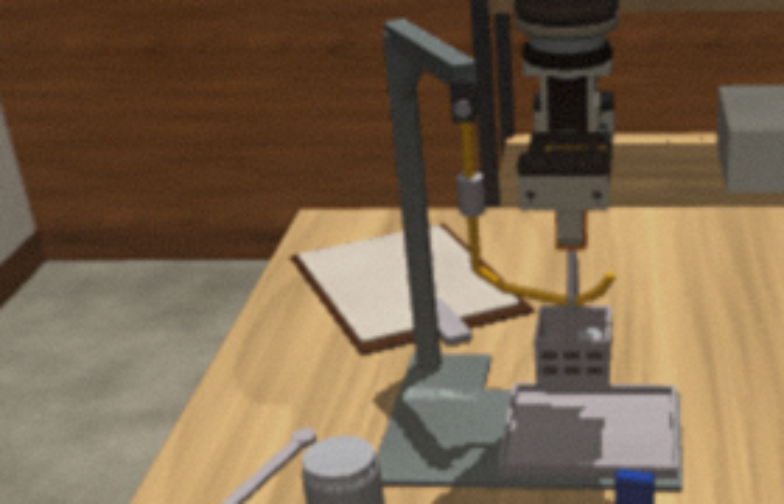

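The hook bar runs through the bail window in both views. Lowering.

Request:
jog_arm --pt "0 0 -4 0 0 0 -1" --pt "0 0 -7 0 0 0 -1" --pt "0 0 -8 0 0 0 -1" --pt "0 0 -8 0 0 0 -1" --pt "0 0 -7 0 0 0 -1" --pt "0 0 -5 0 0 0 -1" --pt "0 0 -2 0 0 0 -1" --pt "0 0 -1 0 0 0 -1" --pt "0 0 0 0 0 0 -1" --pt "0 0 0 0 0 0 -1"

```text
time: 21.32
tool_pos: [0.556, -0.1941, 0.1849]
eef_rot: [[0.0, -1.0, 0.022], [-0.0, 0.022, 1.0], [-1.0, -0.0, -0.0]]
ft_force: [-2.0, -0.5, 1.9]
gripper_width: 0.0119
```

Request:
jog_arm --pt "0 0 -1 0 0 0 -1" --pt "0 0 0 0 0 0 -1"

```text
time: 21.58
tool_pos: [0.5561, -0.1945, 0.1846]
eef_rot: [[0.001, -1.0, 0.022], [-0.0, 0.022, 1.0], [-1.0, -0.001, -0.0]]
ft_force: [-4.6, 1.4, 9.8]
gripper_width: 0.0114
```

Request:
jog_arm --pt "0 0 -1 0 0 0 -1" --pt "0 0 0 0 0 0 -1"

```text
time: 21.82
tool_pos: [0.5562, -0.195, 0.1845]
eef_rot: [[0.002, -1.0, 0.023], [-0.001, 0.023, 1.0], [-1.0, -0.002, -0.001]]
ft_force: [-5.5, 0.4, 17.9]
gripper_width: 0.0119
```

Contact came 3-4 mm above the expected height, with a push towards -x. I back up 2.5 mm and look.

Request:
jog_arm --pt "0 0 0 0 0 0 -1" --pt "0 0 2.5 0 0 0 -1" --pt "0 0 0 0 0 0 -1"

```text
time: 22.2
tool_pos: [0.5561, -0.1937, 0.185]
eef_rot: [[0.0, -1.0, 0.022], [0.0, 0.022, 1.0], [-1.0, -0.0, 0.0]]
ft_force: [0.4, -0.0, -0.1]
gripper_width: 0.0116
```

Run:
```python
from h import *
s=env.observe();print(s["time"],s["tool_pos"],s["gripper_width"],s["ft_force"],s["ft_torque"])
for cam in ("scene","side"):
    im,d=viewer.grab_frame(cam); save("i4_%s.png"%cam,cv2.resize(im[60:240,120:400],None,fx=2.8,fy=2.8))
    v,u=np.nonzero(d>0); P=pix2world(cam,np.c_[u,v],d[v,u]); hsv=cv2.cvtColor(im,cv2.COLOR_RGB2HSV)[v,u].astype(int)
    o=(hsv[:,0]<14)&(hsv[:,1]>180)&(P[:,2]>.15)&(P[:,2]<.23)&(P[:,1]<-.1)&(P[:,1]>-.3)&(P[:,0]>.5)&(P[:,0]<.6)
    Q=P[o]; 
    if len(Q): print(cam,"orange",len(Q),Q.min(0).round(3),Q.max(0).round(3))
    y=(hsv[:,0]>18)&(hsv[:,0]<32)&(hsv[:,1]>150)&(P[:,2]>.12)&(P[:,1]<0)&(P[:,1]>-.4)&(P[:,0]>.45)&(P[:,0]<.8)
    Q=P[y]
    for x in np.arange(.515,.63,.01):
        k=abs(Q[:,0]-x)<.005
        if k.sum(): print(round(x,3),k.sum(),Q[k].mean(0).round(4))
hook(None,("scene","side"))
```

```text
22.2 [ 0.55609164 -0.19367975  0.18496877] 0.011591712176559821 [ 0.44353609 -0.02678378 -0.0884107 ] [0.04098874 0.05406835 0.00045163]
scene orange 58 [ 0.558 -0.202  0.174] [ 0.571 -0.187  0.218]
0.515 2 [ 0.5175 -0.1914  0.1824]
0.525 8 [ 0.5247 -0.1766  0.2092]
0.535 24 [ 0.5364 -0.1703  0.273 ]
0.545 15 [ 0.5437 -0.1867  0.1981]
0.555 6 [ 0.5562 -0.1926  0.1834]
0.565 14 [ 0.5646 -0.1944  0.1819]
0.575 28 [ 0.5755 -0.1969  0.242 ]
0.585 29 [ 0.5844 -0.1974  0.2213]
0.595 10 [ 0.5962 -0.191   0.1965]
0.605 13 [ 0.605  -0.1933  0.1721]
0.615 13 [ 0.6145 -0.1925  0.1996]
0.625 14 [ 0.6254 -0.1937  0.1781]
0.515 6 [ 0.5189 -0.1927  0.1827]
0.525 16 [ 0.5251 -0.1907  0.1777]
0.535 15 [ 0.5339 -0.1892  0.1864]
0.545 16 [ 0.5448 -0.1865  0.1932]
0.555 8 [ 0.5536 -0.1792  0.2574]
0.565 11 [ 0.5657 -0.1885  0.1773]
0.575 15 [ 0.5762 -0.1872  0.1944]
0.585 11 [ 0.5856 -0.1895  0.1858]
0.595 14 [ 0.5942 -0.1914  0.1999]
0.605 14 [ 0.6042 -0.1926  0.1679]
0.615 11 [ 0.6146 -0.1926  0.1713]
0.625 11 [ 0.6257 -0.1928  0.177 ]
scene 22.3 ang rodfit 0.0145 ang pin 0.0087 142 194
side 22.35 ang rodfit -0.0063 ang pin 0.011 108 196
```

View pics/i4_scene.png

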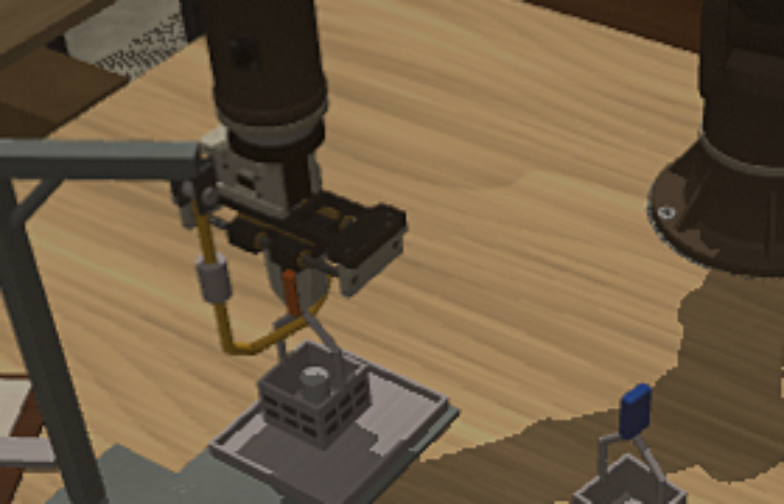

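View pics/i4_side.png

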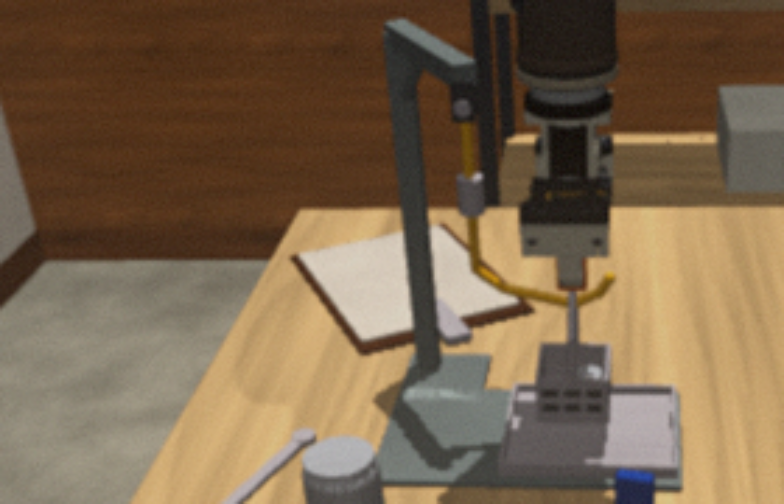

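The basket is seated: its weight (about 3-4 N) has come off the wrist and the side view shows the bail on the low point at (572,298). I open just a little, so that the fingers still cage the grip.

Request:
jog_arm --pt "0 0 0 0 0 0 -0.6" --pt "0 0 0 0 0 0 -0.6" --pt "0 0 0 0 0 0 -0.6" --pt "0 0 0 0 0 0 -0.6" --pt "0 0 0 0 0 0 -0.6" --pt "0 0 0 0 0 0 -0.6"

```text
time: 23.15
tool_pos: [0.5559, -0.1939, 0.185]
eef_rot: [[0.0, -1.0, 0.022], [0.0, 0.022, 1.0], [-1.0, -0.0, 0.0]]
ft_force: [0.7, -0.4, 0.1]
gripper_width: 0.0182
```

```bash
cat >> h.py <<'E'
def bask(tag=None,cams=("scene","side")):
    for cam in cams:
        t=env.observe()["time"]; im,d=viewer.grab_frame(cam)
        if tag: save(f"{tag}_{cam}.png",cv2.resize(im[60:240,120:400],None,fx=2.8,fy=2.8))
        v,u=np.nonzero(d>0); P=pix2world(cam,np.c_[u,v],d[v,u]); hsv=cv2.cvtColor(im,cv2.COLOR_RGB2HSV)[v,u].astype(int)
        R=(P[:,1]<-.1)&(P[:,1]>-.3)&(P[:,0]>.48)&(P[:,0]<.63)
        o=R&(hsv[:,0]<14)&(hsv[:,1]>180)&(P[:,2]>.15)&(P[:,2]<.23)
        m=R&(P[:,2]>.035)&(P[:,2]<.1)&(hsv[:,1]<90)
        for n,k in (("grip",o),("bask",m)):
            Q=P[k]
            if len(Q)>9: print(cam,round(t,3),n,len(Q),Q.mean(0).round(4),np.percentile(Q,[2,98],axis=0).round(3).tolist())
E
python3 - <<'E'
from h import *
s=env.observe();print(s["time"],s["tool_pos"],s["gripper_width"],s["ft_force"])
for i in range(4): bask("r0" if i==0 else None)
hook(None,("scene","side"))
E
```

```text
23.15 [ 0.5558663  -0.19388678  0.18504724] 0.018226137477886817 [ 0.71679911 -0.43820509  0.09068712]
scene 23.15 grip 78 [ 0.5655 -0.1934  0.1973] [[0.56, -0.2, 0.172], [0.569, -0.189, 0.216]]
scene 23.15 bask 1048 [ 0.5605 -0.1924  0.0744] [[0.522, -0.229, 0.047], [0.592, -0.159, 0.097]]
side 23.2 bask 728 [ 0.5574 -0.1834  0.0744] [[0.523, -0.23, 0.045], [0.592, -0.157, 0.095]]
scene 23.25 grip 78 [ 0.5659 -0.1929  0.1974] [[0.56, -0.199, 0.176], [0.57, -0.188, 0.217]]
scene 23.25 bask 1046 [ 0.5603 -0.1922  0.0744] [[0.521, -0.229, 0.046], [0.593, -0.159, 0.097]]
side 23.3 bask 728 [ 0.5573 -0.1831  0.0744] [[0.523, -0.23, 0.046], [0.591, -0.157, 0.095]]
scene 23.35 grip 78 [ 0.5659 -0.1929  0.1975] [[0.561, -0.199, 0.174], [0.57, -0.189, 0.217]]
scene 23.35 bask 1049 [ 0.5604 -0.1919  0.0745] [[0.522, -0.229, 0.047], [0.592, -0.158, 0.097]]
side 23.4 bask 723 [ 0.5574 -0.183   0.0743] [[0.523, -0.23, 0.046], [0.591, -0.157, 0.095]]
scene 23.45 grip 78 [ 0.5657 -0.1931  0.1972] [[0.561, -0.2, 0.175], [0.57, -0.188, 0.216]]
scene 23.45 bask 1048 [ 0.5606 -0.1917  0.0746] [[0.522, -0.229, 0.047], [0.593, -0.158, 0.097]]
side 23.5 bask 723 [ 0.5575 -0.1833  0.0743] [[0.523, -0.23, 0.045], [0.591, -0.157, 0.095]]
scene 23.55 ang rodfit 0.0089 ang pin 0.0035 141 185
side 23.6 ang rodfit 0.0047 ang pin 0.0086 106 202
```

View pics/r0_side.png

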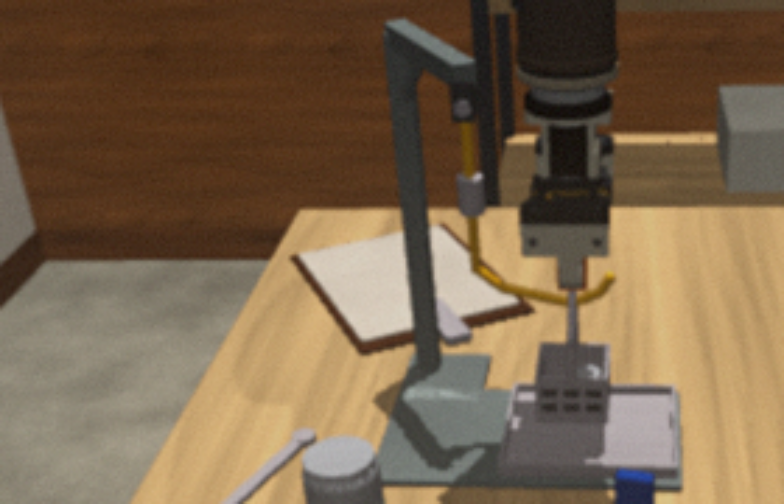

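View pics/r0_scene.png

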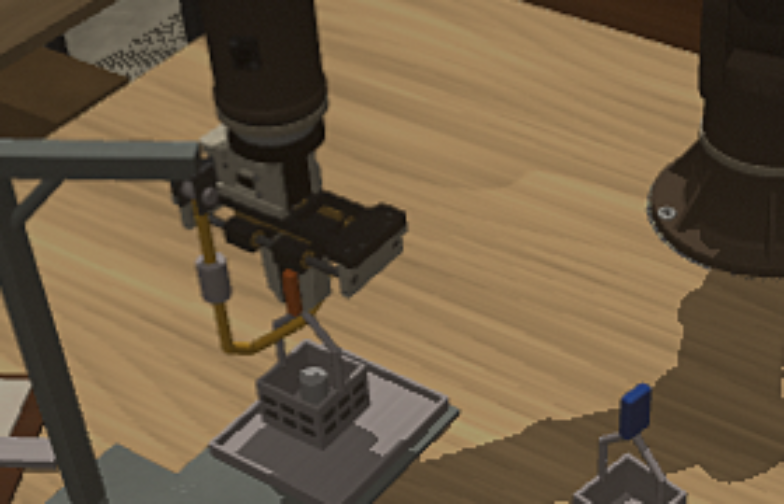

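The basket hangs on its own between the fingers and isn't moving. I open wider and rise straight up.

Request:
jog_arm --pt "0 0 0 0 0 0 0" --pt "0 0 0 0 0 0 0.2" --pt "0 0 0 0 0 0 0.2" --pt "0 0 0 0 0 0 0.2" --pt "0 0 10 0 0 0 0.2" --pt "0 0 25 0 0 0 0.2" --pt "0 0 35 0 0 0 0.2" --pt "-20 0 30 0 0 0 0.2" --pt "-45 0 10 0 0 0 0.2" --pt "-45 0 0 0 0 0 0.2" --pt "-20 0 0 0 0 0 0.2" --pt "0 0 0 0 0 0 0.2"

```text
time: 25.15
tool_pos: [0.4249, -0.1942, 0.296]
eef_rot: [[0.002, -1.0, 0.023], [0.001, 0.023, 1.0], [-1.0, -0.002, 0.001]]
ft_force: [1.0, -0.4, -0.0]
gripper_width: 0.0555
```

Run:
```python
from h import *
s=env.observe();print(s["time"],s["tool_pos"],s["gripper_width"],s["ft_force"])
for i in range(6): bask("f0" if i==0 else None); hook(None,("scene","side"))
```

```text
25.15 [ 0.42490035 -0.19419896  0.29599247] 0.05551700391000774 [ 1.03243573 -0.43575269 -0.04867309]
scene 25.15 grip 157 [ 0.558  -0.1916  0.1985] [[0.544, -0.198, 0.176], [0.57, -0.188, 0.218]]
scene 25.15 bask 1047 [ 0.5605 -0.1926  0.0745] [[0.522, -0.229, 0.046], [0.593, -0.159, 0.097]]
side 25.2 grip 143 [ 0.5557 -0.1903  0.1956] [[0.545, -0.196, 0.174], [0.566, -0.187, 0.214]]
side 25.2 bask 733 [ 0.5575 -0.1838  0.0744] [[0.523, -0.23, 0.045], [0.592, -0.157, 0.095]]
scene 25.25 ang rodfit 0.0039 ang pin 0.0032 141 234
side 25.3 ang rodfit -0.0005 ang pin 0.0085 99 198
scene 25.35 grip 153 [ 0.5581 -0.1915  0.1986] [[0.544, -0.198, 0.175], [0.57, -0.188, 0.218]]
scene 25.35 bask 1046 [ 0.5603 -0.1922  0.0745] [[0.522, -0.229, 0.047], [0.592, -0.158, 0.096]]
side 25.4 grip 143 [ 0.5556 -0.19    0.1957] [[0.545, -0.195, 0.174], [0.566, -0.187, 0.215]]
side 25.4 bask 725 [ 0.5575 -0.1838  0.0744] [[0.523, -0.23, 0.046], [0.592, -0.157, 0.095]]
scene 25.45 ang rodfit 0.0082 ang pin 0.0061 141 231
side 25.5 ang rodfit -0.0014 ang pin 0.0087 103 211
scene 25.55 grip 158 [ 0.5582 -
[... 1198 characters left out ...]
6, -0.187, 0.215]]
side 26.0 bask 732 [ 0.5576 -0.1839  0.0742] [[0.523, -0.231, 0.045], [0.592, -0.158, 0.095]]
scene 26.05 ang rodfit 0.0044 ang pin 0.0013 135 234
side 26.1 ang rodfit -0.0092 ang pin 0.0051 108 204
scene 26.15 grip 158 [ 0.5582 -0.1915  0.1984] [[0.544, -0.199, 0.174], [0.569, -0.187, 0.217]]
scene 26.15 bask 1046 [ 0.5604 -0.1926  0.0744] [[0.521, -0.229, 0.047], [0.592, -0.158, 0.096]]
side 26.2 grip 144 [ 0.5557 -0.1901  0.1955] [[0.545, -0.196, 0.174], [0.566, -0.186, 0.214]]
side 26.2 bask 733 [ 0.5575 -0.1839  0.0744] [[0.523, -0.23, 0.046], [0.592, -0.157, 0.095]]
scene 26.25 ang rodfit 0.01 ang pin 0.0048 141 236
side 26.3 ang rodfit -0.0081 ang pin 0.0095 101 198
```

View pics/f0_side.png

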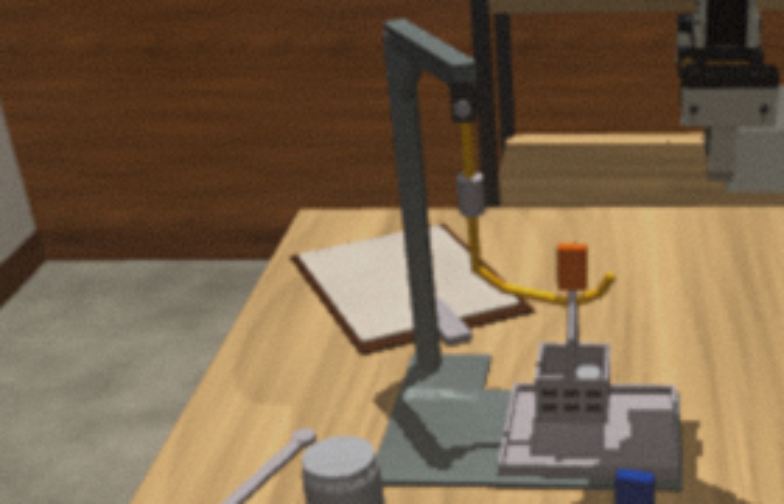

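View pics/f0_scene.png

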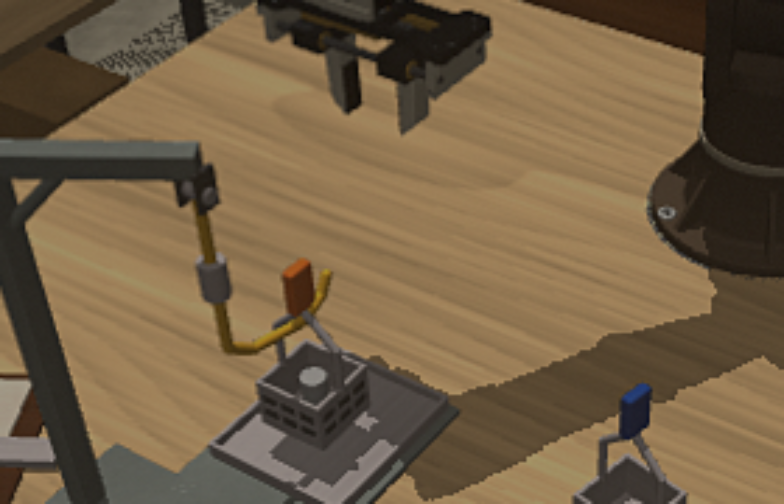

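Everything is quiet. The grip height reads about 3 mm above nominal, so before handing in I look closer at the seat with the wrist camera.

Run:
```python
from h import *
cal=viewer.calibration("wrist"); im,d=viewer.grab_frame("wrist"); save("wf.png",im)
v,u=np.nonzero(d>0); P=pix2world("wrist",np.c_[u,v],d[v,u],cal); hsv=cv2.cvtColor(im,cv2.COLOR_RGB2HSV)[v,u].astype(int)
R=(P[:,1]<-.1)&(P[:,1]>-.3)&(P[:,0]>.48)&(P[:,0]<.68)
o=R&(hsv[:,0]<14)&(hsv[:,1]>170)&(P[:,2]>.15)&(P[:,2]<.23); Q=P[o]; print("grip",len(Q),np.percentile(Q,[2,50,98],axis=0).round(4).tolist())
y=R&(hsv[:,0]>18)&(hsv[:,0]<32)&(hsv[:,1]>150)&(P[:,2]>.14); Q=P[y]
for x in np.arange(.515,.65,.01):
    k=abs(Q[:,0]-x)<.005
    if k.sum(): print(round(x,3),k.sum(),Q[k].mean(0).round(4),Q[k][:,2].max().round(4))
b=viewer.grab_frame("scene")[0]; save("sf.png",cv2.resize(b[130:230,170:300],None,fx=6,fy=6,interpolation=cv2.INTER_CUBIC))
```

```text
grip 190 [[0.5406, -0.199, 0.1726], [0.5416, -0.1943, 0.1869], [0.5433, -0.1888, 0.2011]]
0.535 27 [ 0.5377 -0.194   0.1673] 0.1702
0.545 42 [ 0.5437 -0.1935  0.1639] 0.1664
```

View pics/wf.png

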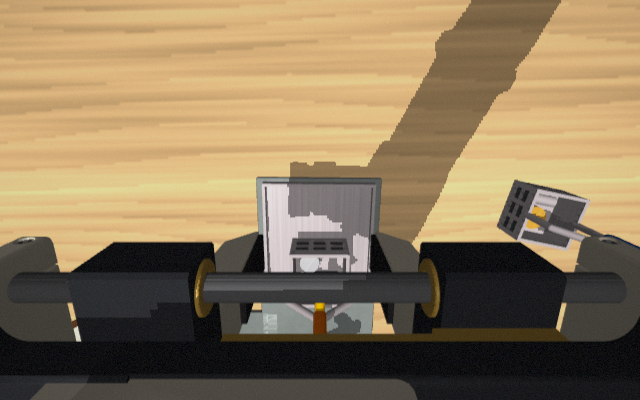

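View pics/sf.png

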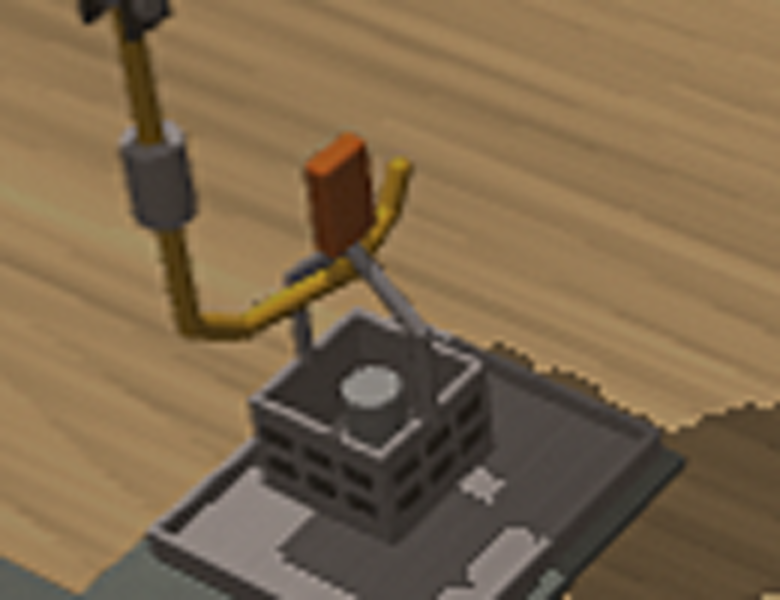

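The wrist view shows the grip and hook bar in line (y of -0.194 for both), and the scene close-up shows the bail sitting in the hook's low point, clear of the tray. Handing in.

Run:
```python
from h import *
hook(None,("scene",)); bask(None,("scene",))
s=env.observe(); print(s["time"],s["ft_force"])
print(env.hand_in())
```

```text
scene 26.45 ang rodfit 0.0117 ang pin 0.0057 143 234
scene 26.5 grip 154 [ 0.5578 -0.1914  0.1985] [[0.543, -0.198, 0.175], [0.57, -0.187, 0.217]]
scene 26.5 bask 1048 [ 0.5605 -0.1925  0.0745] [[0.522, -0.229, 0.047], [0.593, -0.158, 0.097]]
26.55 [ 0.77183348 -0.20985904  0.5604915 ]
the job is handed in; nothing more can be done
None
```

The orange-gripped basket is hanging by its bail in the hook's low point, and I handed the job in at 26.6 s. No verdict was reported.

- **Steadying the hook:** I brought the closed fingers in slowly from the side until the hook rested against them, then drew them back slowly. It then hung still, within about 0.005 rad, which is the noise of my measurement.
- **Hanging the basket:** I gripped the orange grip, carried it over the blue basket, passed the bail over the hook tip, lowered it onto the low point and let go. The gripper then moved clear and touches nothing.
- **Last checks:** The basket and hook stayed within about 1–2 mm for over a second. The basket's underside is about 45 mm above the bench against a tray rim of 22 mm. The blue basket was not touched.

**Disagreements:**
- On the first grasp the tool had not settled and stood about 5 mm off in y. I reopened, centred and regripped, and the basket had not moved.
- The hung grip measured about 3 mm higher than nominal. That is about the camera calibration error, and the pictures show the bail in the low point.
- The two hook-angle readings, from the rod line and from the pin, differed by up to about 0.018 rad. I put this down to depth noise, because neither showed an oscillation.

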